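# Rock a jammed locating block out of its holder and hold it just clear

## Task

The rectangular steel locating block sits tight in its holder. Take hold of its head and rock it side to side along the holder's length - clearly over (five degrees or more) to the left first, then as far to the right, while its foot is still in the holder - until it frees, then draw it up. Finish still holding it upright, just clear above its own holder and touching nothing but the gripper; leave the bushing and all the other things where they are.

Things in the scene. Friction and masses are not known exactly. Their poses are not given: they have to be found in the camera images.
- holder: fixed holder of the locating block: base plate 80 (x) x 124 (y) x 12 mm, on it a grey trough 44 x 100 mm, top 40 mm above the bench. Origin: centre of its underside. y is its long axis, along which the block is rocked; +y points to the robot's left, within 0.4 rad. Trough floor at z = 22 mm, slot 26.4 mm wide in x. It stands left or right of the vise
- pad_left (a joint): slide of the sprung brass pad at the holder's +y end, which presses on the block's 24 mm wide end face from z = 24 to 38 mm of the holder; 0 at the start with about 20 N, grows outward (3 N/mm), stop at 0.003 m. Friction on both pads holds the foot until it has risen 16 mm: a straight pull meets 20 to 35 N
- pad_right (a joint): the same at the holder's -y end. Pushed sideways along y at its head (5 to 20 N) the block leans, rising at one end; swinging the head 10 mm each way in turn, tilting the grip 0.15 rad along with it and raising it 3 mm a lean, walks the block out
- block: the loose steel locating block, 24 (x) x 40 (y) mm, 58 mm high, with a round pin 16 mm across and 15 mm high on top; 0.24 to 0.39 kg. Origin: centre of its underside (foot); z up, axes parallel to the holder's when seated. It starts standing on the trough floor with 18 mm of its foot in the trough; the upper 40 mm and the pin stand out
- block_head (a point): point on the block's centre line, 45 mm above its underside (67 mm above the bench when seated): a good height to grip it, either across the 24 mm or the 40 mm faces
- bush_holder: fixed holder of the drill bushing, not to be used: same base plate with a square grey block, 64 x 64 mm, top 40 mm above the bench. Origin: centre of the underside
- bushing: loose steel drill bushing, round, 32 mm across, 50 mm high, with a flange 46 mm across, standing in the square holder; bystander. Origin: centre of its underside
- piston: engine piston, 66 mm across, 59 mm high, standing on the bench; bystander. Origin: centre of its underside
- bearing: ball bearing, 52 mm across, 15 mm high, lying flat; bystander. Origin: centre of its underside
- nut: big hexagon nut, 42 x 36 x 18 mm, lying flat; bystander. Origin: centre of its underside
- tape_rule: tape measure, 38 x 73 x 62 mm, standing; bystander. Origin: centre of its underside
- spark_plug: spark plug, 24 x 90 x 20 mm, lying; bystander. Origin: centre of its underside
There are look-alikes about, which are no part of the job. Leave any blue, green or red look-alike of the block alone.

How it is judged (in metres and radians):
On the way, in this order (a step that is already met when the one before it is completed fails the run):
1. the block leans clearly (3.5 degrees or more) to the left along the holder, its foot still in the holder (angle between block's own z axis and vertical above 0.06 rad and y of block_head in the frame of holder above 0.0025 m and z of block in the frame of holder below 0.036 m), for 0.05 s.
2. then it leans as clearly to the right, its foot still in the holder (angle between block's own z axis and vertical above 0.06 rad and y of block_head in the frame of holder below -0.0025 m and z of block in the frame of holder below 0.036 m), for 0.05 s.
At the end, for the whole second after the job is handed in: The gripper holds the block still and upright (within 11 degrees), its underside 2 to 45 mm above the holder's top and within 30 mm of its middle sideways, with nothing but the gripper touching it (z of block in the frame of holder between 0.042 and 0.085 m and horizontal distance between block and holder below 0.03 m and angle between block's own z axis and vertical below 0.2 rad and contact force between block and holder below 0.1 N and contact force between block and the fingers above 2 N and linear speed of block below 0.03 m/s); the arm keeps its last pose, push and grip.
It fails at once if the bushing is disturbed (more than 15 mm) (distance of bushing from where it was at the start of the episode above 0.015 m).
It fails at once if another thing on the bench is pushed away (more than 25 mm) (distance of any of piston, bearing, nut, tape_rule, spark_plug from where it was at the start of the episode above 0.025 m).
It also fails if it takes over 38 s, if anything falls off the work surface, if the arm or the gripper's body presses on something with over 40 N, if the wrist force passes 120 N, or if a joint passes its speed limit or range.

## Robot

A 7-joint arm with a two-finger parallel gripper is mounted at the origin on a cart in front of the work surface, level with it; the furniture and walls round the work are solid. World frame = base frame: x ahead of the robot, y to its left, z up, the work surface at z = 0. Lengths are in mm, angles in rad, forces in N, time in s.
With the tool pointing down it reaches from about 400 to 875 mm from the base axis. Payload 4.4 kg.
Tool frame: the origin (TCP) lies on the centre line of the jaws, within the pads' length; the fingertips stand 11 mm ahead of it and the grasp point (between the pads) lies 8 mm behind it (ctrl.tips_ahead is the distance from the TCP to the fingertips, in mm); z points along the fingers, y is the line along which they close (so a half turn about z gives the same grasp; the last joint's range is limited). The gripper opens to 85 mm and grips with 20 to 120 N. Pads are 22 mm wide; open, the fingers measure 114 mm over their backs; the gripper's body (76 mm by 85 mm) begins 54 mm behind the grasp point. The pads swing forward as they close: fully open they stand 13 mm farther back than shut.
Start: joints at [1.136, 0.628, 0.038, 1.517, -0.027, 0.996, -0.02], TCP at [234.35, -606.298, 242.313] pointing down, gripper open.
Joint ranges: [-3.06, 3.06], [-0.37, 2.12], [-1.25, 1.32], [0.18, 2.47], [-1.1, 4.24], [0.23, 1.98], [-2.94, 2.94]. Speed limits (rad/s): [2.57, 2.57, 3.14, 3.14, 3.14, 3.14, 3.14].

## Interface

Orientations are given as [roll, pitch, yaw] about the fixed x, y, z axes, in that order (R = Rz(yaw) Ry(pitch) Rx(roll)).
In Python, from cell import ctrl, eyes, job gives the robot as it stands. The module is installed in compiled form; this text tells all that it offers.
- The arm moves only by the tool carry_out, never from a script. Its argument "moves" is a list of rows, each an object of numbers: "tx", "ty", "tz": the shift along the tool's x, y, z as a fraction of full scale; "twist": the turn about the tool's z as a fraction of full scale; "fingers": the opening, from 0 (shut) to 1 (fully open). In form: [{"tx": .., "ty": .., "tz": .., "twist": .., "fingers": ..}, ...]. A call has 1 to 12 rows; each row shifts and turns the commanded pose from where the row before left it, along the tool's axes as they then stand; what a row does not reach is not made up. Full scale, the value 1, is 0.3 m for a shift and pi rad for a turn. A row lasts 1/8 s, in which the tool goes at most 62.5 mm and 10.7 degrees, less where a joint would pass 70% of its speed; a pose out of reach is approached as far as the arm can. A call with a number of a shift or a turn outside -1 to 1 is refused whole. A call with a gripper value outside its range is refused whole. The fingers move at their own pace and stop on an object; the grip force is fixed at half the most. Time passes only in rows, so rows that do not move let the fingers close. It gives the time, the measured TCP pose, the force, the opening and the grip force at its end, in the units of the state.
- ctrl.read_state(): the state, without advancing time (a new reading comes with each control period).
- eyes.get_image(name): name is "scene" or "top" or "wrist"; returns a dict with "color" (480x640x3 uint8, blue, green, red), "fovy" (degrees; the focal length in pixels is half the picture's height over the tangent of half this angle, whatever the lens; pixels are square), "cx", "cy" (the principal point, pixels), "world_from_camera" (4x4, takes a point from camera to world coordinates). Camera axes: x right, y up, looking along -z (the intrinsics and any distortion apply to the point x, -y, -z); pixel columns grow to the right and rows downward; lengths in mm; the calibration is good to about 2 mm. A picture is of the moment at which its call begins. There is no depth.
- job.finish_job(): hands the job in; it is judged then, once.
The state is a dict: "clock": time; "qpos": joint angles; "qd": joint speeds; "tau": joint torques, N m; "eef_pos": TCP position; "tool_rot": TCP orientation; "force": force on the tool from outside, world axes, zero at the start; "torque": the same for the moment, N m; "width": finger opening in mm; "gripper_force": force on a finger pad.
Only numpy, scipy, OpenCV 4.12 (cv2) and the standard library are available. Lean on these libraries where they do the work, as an engineer would, in place of code of your own. Each camera call takes 0.05 s, during which the arm holds its last target. There are 200 camera calls.

## Working session

There is one attempt and no reset: what is moved stays moved. The work goes in short steps, Python scripts to look and compute and a tool call to move; the robot and the scene stay as the last step left them, time stands still between calls to the robot, and variables do not carry over. Pictures are saved under pics/ and viewed, at most 10 in all, crops included, and the job is handed in when it is done.

Besides the shell and the picture viewer there is one more tool, called after "Call:" as name(argument=value, ...) on one line, values as JSON. carry_out: Moves the arm, as the interface text tells. Its arguments: {"type":"object","properties":{"moves":{"type":"array","items":{"type":"object","properties":{"tx":{"type":"number","minimum":-1,"maximum":1},"ty":{"type":"number","minimum":-1,"maximum":1},"tz":{"type":"number","minimum":-1,"maximum":1},"twist":{"type":"number","minimum":-1,"maximum":1},"fingers":{"type":"number"}}}}},"required":["moves"]}

```bash
mkdir -p pics; python3 - <<'E'
from cell import ctrl,eyes
import cv2,numpy as np
for n in ("scene","top"):
    d=eyes.get_image(n); cv2.imwrite(f"pics/{n}0.png",d["color"]); print(n,d["fovy"],d["cx"],d["cy"],np.round(d["world_from_camera"],4).tolist(),[k for k in d])
s=ctrl.read_state();print(s["clock"],s["eef_pos"],s["tool_rot"],s["force"],s["width"],ctrl.tips_ahead)
E
```

```text
scene 49.852409314887666 320.2603517865957 227.43827245971283 [[-0.7991, 0.2976, -0.5224, -150.2696], [-0.601, -0.3722, 0.7073, 1014.5813], [0.0161, 0.8791, 0.4763, 726.0181], [0.0, 0.0, 0.0, 1.0]] ['color', 'fovy', 'cx', 'cy', 'world_from_camera']
top 43.97352619731801 323.2280128849319 241.15593430497194 [[0.1728, 0.9262, -0.3352, -122.9288], [-0.9849, 0.1605, -0.0644, -57.7214], [-0.0059, 0.3413, 0.9399, 1975.4713], [0.0, 0.0, 0.0, 1.0]] ['color', 'fovy', 'cx', 'cy', 'world_from_camera']
0.1 [ 234.15763955 -605.79633385  241.47931617] [-3.13990481e+00  1.47925292e-05  3.68740390e-01] [-0.70297394  0.16908773 -0.87639726] 85.53745021927219 11.0
```

View pics/scene0.png

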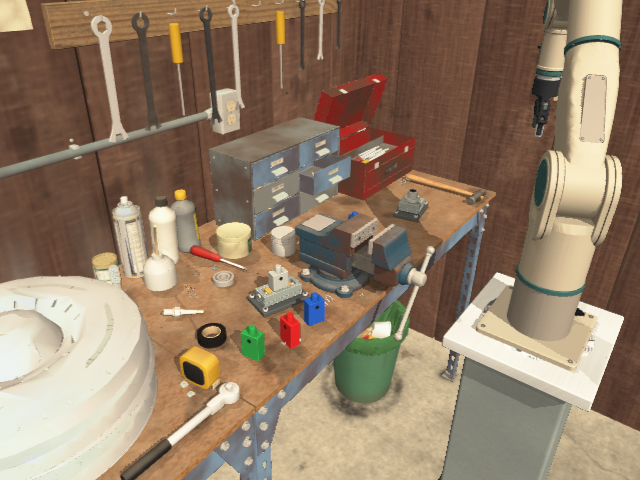

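View pics/top0.png

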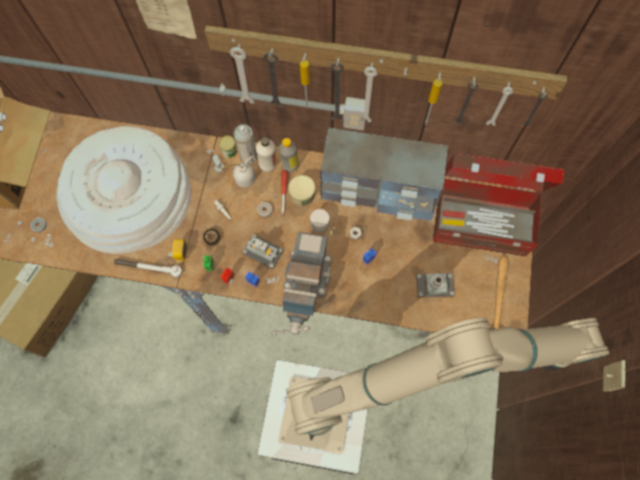

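The holder with the steel block is at about (277,287) in the scene view and (263,249) in the top view, left of the vise. The bushing holder is on the right, and the red, green and blue look-alikes stand nearer the bench edge. Next I'll enlarge both views and triangulate.

```bash
cat > h.py <<'E'
import numpy as np
def ray(d,u,v):
    h=d["color"].shape[0]; f=h/2/np.tan(np.radians(d["fovy"])/2)
    T=np.array(d["world_from_camera"]); c=np.array([(u-d["cx"])/f,-(v-d["cy"])/f,-1])
    r=T[:3,:3]@c; return T[:3,3],r/np.linalg.norm(r)
def onplane(d,u,v,z):
    o,r=ray(d,u,v); return o+r*(z-o[2])/r[2]
def tri(*l):
    A=np.zeros((3,3));b=np.zeros(3)
    for o,r in l:
        P=np.eye(3)-np.outer(r,r);A+=P;b+=P@o
    return np.linalg.solve(A,b)
def px(d,p):
    h=d["color"].shape[0]; f=h/2/np.tan(np.radians(d["fovy"])/2)
    c=np.linalg.inv(np.array(d["world_from_camera"]))@np.r_[p,1]
    return d["cx"]+f*c[0]/-c[2], d["cy"]+f*c[1]/c[2]
E
python3 - <<'E'
from cell import eyes
from h import *
import cv2
s=eyes.get_image("scene");t=eyes.get_image("top")
a=cv2.resize(s["color"][255:325,235:335],None,fx=8,fy=8,interpolation=cv2.INTER_CUBIC)[:560,:400+400]
b=cv2.resize(t["color"][225:275,235:295],None,fx=7,fy=7,interpolation=cv2.INTER_CUBIC)
a=cv2.resize(a,(400,280));a=cv2.copyMakeBorder(a,0,70,0,0,cv2.BORDER_CONSTANT)
cv2.imwrite("pics/c1.png",np.hstack([a,b])[:, :800]);print(a.shape,b.shape)
print(onplane(t,263,249,50),onplane(s,277,285,50),tri(ray(s,278,272),ray(t,264,248)))
E
```

```text
(350, 400, 3) (350, 420, 3)
[500.21839916 272.98496598  50.        ] [502.89112907 291.85279273  50.        ] [506.34702154 271.43987395  69.29804564]
```

View pics/c1.png

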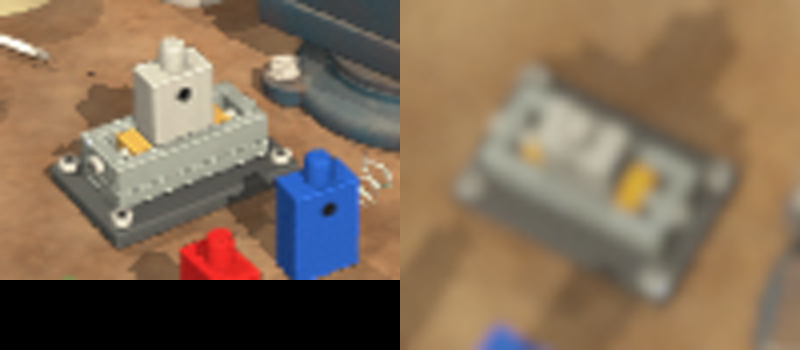

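```bash
python3 - <<'E'
from cell import eyes
from h import *
s=eyes.get_image("scene");t=eyes.get_image("top")
for p in [(254.7,235.7),(280.7,250.3),(271.7,265.7),(244.7,251.7)]: print("top",onplane(t,*p,15).round(1))
for p in [(252,295.75),(265.5,309),(305,293.75)]: print("sc",onplane(s,*p,15).round(1))
print("pin",onplane(s,278,265.3,95).round(1), onplane(t,235+175/7,225+140/7,88).round(1))
E
```

```text
top [555.1 318.1  15. ]
top [517.4 217.1  15. ]
top [456.8 236.7  15. ]
top [490.9 339.9  15. ]
sc [553.5 322.9  15. ]
sc [495.4 340.6  15. ]
sc [462.  240.8  15. ]
pin [508.6 280.3  95. ] [500.2 279.4  88. ]
```

Call:
carry_out(moves=[{"tx": 0.13, "ty": -0.07, "tz": -0.025, "fingers": 1}, {"tx": 0.13, "ty": -0.07, "tz": -0.025, "fingers": 1}, {"tx": 0.13, "ty": -0.07, "tz": -0.025, "fingers": 1}, {"tx": 0.13, "ty": -0.07, "tz": -0.025, "fingers": 1}, {"tx": 0.13, "ty": -0.07, "tz": -0.025, "fingers": 1}, {"tx": 0.13, "ty": -0.07, "tz": -0.025, "fingers": 1}, {"tx": 0.13, "ty": -0.07, "tz": -0.025, "fingers": 1}, {"tx": 0.13, "ty": -0.07, "tz": -0.025, "fingers": 1}, {"tx": 0.13, "ty": -0.07, "tz": -0.025, "fingers": 1}])

```text
validation failed for argument at $.mo...
```

Call:
carry_out(moves=[{"tx": 0.13, "ty": -0.07, "tz": -0.025, "twist": 0, "fingers": 1}, {"tx": 0.13, "ty": -0.07, "tz": -0.025, "twist": 0, "fingers": 1}, {"tx": 0.13, "ty": -0.07, "tz": -0.025, "twist": 0, "fingers": 1}, {"tx": 0.13, "ty": -0.07, "tz": -0.025, "twist": 0, "fingers": 1}, {"tx": 0.13, "ty": -0.07, "tz": -0.025, "twist": 0, "fingers": 1}, {"tx": 0.13, "ty": -0.07, "tz": -0.025, "twist": 0, "fingers": 1}, {"tx": 0.13, "ty": -0.07, "tz": -0.025, "twist": 0, "fingers": 1}, {"tx": 0.13, "ty": -0.07, "tz": -0.025, "twist": 0, "fingers": 1}, {"tx": 0.13, "ty": -0.07, "tz": -0.025, "twist": 0, "fingers": 1}])

```text
clock: 1.42
eef_pos: [494.4, -302.3, 310.2]
tool_rot: [3.141, -0.0, 0.369]
force: [0.0, -0.2, -0.1]
width: 85.0
gripper_force: 0.0
```

Call:
carry_out(moves=[{"tx": 0.061, "ty": -0.149, "tz": 0, "twist": 0, "fingers": 1}, {"tx": 0.061, "ty": -0.149, "tz": 0, "twist": 0, "fingers": 1}, {"tx": 0.061, "ty": -0.149, "tz": 0, "twist": 0, "fingers": 1}, {"tx": 0.061, "ty": -0.149, "tz": 0, "twist": 0, "fingers": 1}, {"tx": 0.061, "ty": -0.149, "tz": 0, "twist": 0, "fingers": 1}, {"tx": 0.061, "ty": -0.149, "tz": 0, "twist": 0, "fingers": 1}, {"tx": 0.061, "ty": -0.149, "tz": 0, "twist": 0, "fingers": 1}, {"tx": 0.061, "ty": -0.149, "tz": 0, "twist": 0, "fingers": 1}, {"tx": 0.061, "ty": -0.149, "tz": 0, "twist": 0, "fingers": 1}, {"tx": 0.061, "ty": -0.149, "tz": 0, "twist": 0, "fingers": 1}, {"tx": 0.061, "ty": -0.149, "tz": 0, "twist": 0, "fingers": 1}, {"tx": 0.061, "ty": -0.149, "tz": 0, "twist": 0, "fingers": 1}])

```text
clock: 2.92
eef_pos: [505.1, 277.4, 309.9]
tool_rot: [3.141, -0.0, 0.369]
force: [0.4, -0.7, 0.3]
width: 85.5
gripper_force: 0.0
```

Call:
carry_out(moves=[{"tx": 0, "ty": 0, "tz": 0, "twist": -0.055, "fingers": 1}, {"tx": 0, "ty": 0, "tz": 0, "twist": -0.055, "fingers": 1}, {"tx": 0, "ty": 0, "tz": 0, "twist": -0.055, "fingers": 1}, {"tx": 0, "ty": 0, "tz": 0, "twist": -0.055, "fingers": 1}, {"tx": 0, "ty": 0, "tz": 0, "twist": -0.055, "fingers": 1}, {"tx": 0, "ty": 0, "tz": 0, "twist": 0, "fingers": 1}])

```text
clock: 3.68
eef_pos: [505.1, 275.8, 309.8]
tool_rot: [-3.141, -0.0, 1.231]
force: [0.2, 1.1, 0.0]
width: 85.2
gripper_force: 0.0
```

```bash
python3 - <<'E'
from cell import eyes,ctrl
from h import *
import cv2,pickle
d=eyes.get_image("wrist");cv2.imwrite("pics/w1.png",d["color"]);pickle.dump(d,open("w1.pkl","wb"))
print(np.round(d["world_from_camera"],3).tolist(),d["fovy"],d["cx"],d["cy"],px(d,[506,279,95]))
s=ctrl.read_state();print(s["eef_pos"],s["tool_rot"],s["qpos"],s["force"])
E
```

```text
[[0.942, 0.318, 0.103, 532.602], [-0.334, 0.896, 0.293, 352.738], [0.001, -0.311, 0.951, 440.824], [0.0, 0.0, 0.0, 1.0]] 61.89610045088247 322.19508441912905 238.62369701113477 (np.float64(321.4398925895593), np.float64(201.35559068233945))
[505.14759483 275.80474666 309.78298603] [-3.14144540e+00  7.00761655e-07  1.22914941e+00] [-0.32038181  0.46846687 -0.34706821  1.6353121   0.17596525  1.06880221
 -1.05957477] [ 0.23742907  0.29222915 -0.25679046]
```

View pics/w1.png

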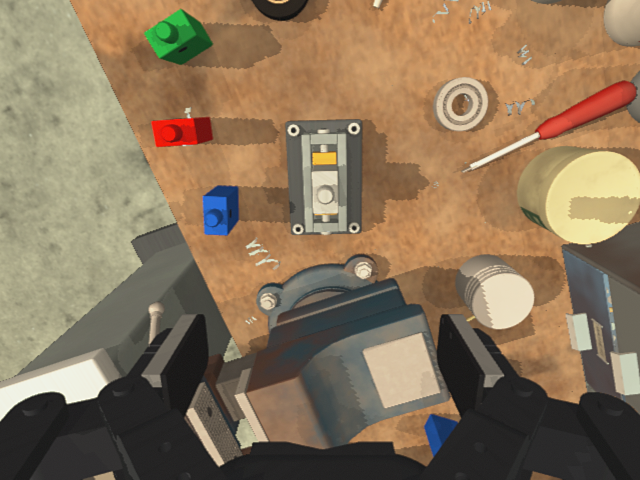

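The wrist view shows the holder upright in the picture. Its screws are at (293,130), (354,128), (355,228) and (298,229), and the pin top is at (325,193). The vise base lies to the holder's right.

```bash
python3 - <<'E'
from h import *
import pickle
d=pickle.load(open("w1.pkl","rb"))
P=np.array([onplane(d,*p,15) for p in [(293,130),(354,128.5),(355,228),(298,229)]])
print(P.round(1),P.mean(0),onplane(d,325.5,193.5,95),onplane(d,325,157,40),onplane(d,324,220,40))
for a,b in((3,0),(2,1)): v=P[a]-P[b]; print(np.arctan2(v[0],-v[1]), np.linalg.norm(v))
print(px(d,[506,279,15]))
E
```

```text
[[497.4 342.3  15. ]
 [556.9 322.7  15. ]
 [524.8 221.   15. ]
 [464.8 241.1  15. ]] [510.99143731 281.79642207  15.        ] [511.7088802  284.43466446  95.        ] [520.06125933 308.24308984  40.        ] [497.65808031 247.77096844  40.        ]
-0.3112741632471313 106.28079225919662
-0.30580261391339136 106.6414014316358
(np.float64(321.5205978152369), np.float64(184.7887288067481))
```

```bash
python3 - <<'E'
from h import *
import pickle
d=pickle.load(open("w1.pkl","rb"))
c=np.array([511,283]);y=np.array([np.sin(.31),np.cos(.31)])
for p in [(275,322),(330,303),(400,282),(221,200)]: print(p,[(z,((onplane(d,*p,z)[:2]-c)@y).round(),((onplane(d,*p,z)[:2]-c)@[y[1],-y[0]]).round()) for z in(40,58,100,140)])
E
```

```text
(275, 322) [(40, np.float64(-155.0), np.float64(-61.0)), (58, np.float64(-145.0), np.float64(-58.0)), (100, np.float64(-121.0), np.float64(-52.0)), (140, np.float64(-98.0), np.float64(-46.0))]
(330, 303) [(40, np.float64(-133.0), np.float64(2.0)), (58, np.float64(-124.0), np.float64(2.0)), (100, np.float64(-103.0), np.float64(2.0)), (140, np.float64(-82.0), np.float64(1.0))]
(400, 282) [(40, np.float64(-110.0), np.float64(79.0)), (58, np.float64(-102.0), np.float64(75.0)), (100, np.float64(-83.0), np.float64(67.0)), (140, np.float64(-65.0), np.float64(59.0))]
(221, 200) [(40, np.float64(-13.0), np.float64(-106.0)), (58, np.float64(-9.0), np.float64(-102.0)), (100, np.float64(-0.0), np.float64(-91.0)), (140, np.float64(8.0), np.float64(-80.0))]
```

Call:
carry_out(moves=[{"tx": 0.03, "ty": 0.01, "tz": 0.13, "twist": -0.01, "fingers": 0.7}, {"tx": 0, "ty": 0, "tz": 0.15, "twist": 0, "fingers": 0.7}, {"tx": 0, "ty": 0, "tz": 0.15, "twist": 0, "fingers": 0.7}, {"tx": 0, "ty": 0, "tz": 0, "twist": 0, "fingers": 0.7}, {"tx": 0, "ty": 0, "tz": 0, "twist": 0, "fingers": 0.7}])

```text
clock: 4.35
eef_pos: [511.8, 284.3, 182.3]
tool_rot: [3.14, -0.002, 1.263]
force: [0.2, -0.1, 0.4]
width: 59.8
gripper_force: 0.0
```

```bash
python3 - <<'E'
from cell import eyes,ctrl
from h import *
import cv2,pickle
d=eyes.get_image("wrist");cv2.imwrite("pics/w2.png",d["color"]);pickle.dump(d,open("w2.pkl","wb"))
print(px(d,[511,283,95]),px(d,[511,283,40]))
s=ctrl.read_state();print(s["eef_pos"],s["tool_rot"],s["force"],s["width"])
E
```

```text
(np.float64(320.6230734209609), np.float64(258.0975591761298)) (np.float64(320.70943795781585), np.float64(230.7366240191169))
[512.12644427 284.49334546 182.89691182] [ 3.13910694e+00 -2.76841290e-03  1.26326636e+00] [ 0.51956142 -1.19363279  0.22154411] 59.35732796885167
```

View pics/w2.png

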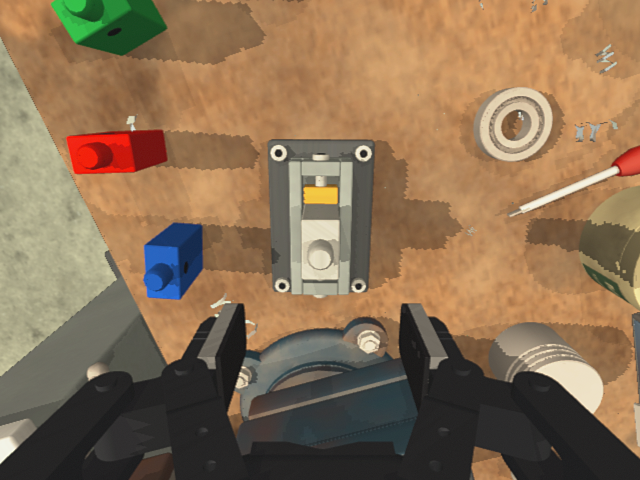

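Pin top at (320,253), and the holder is square to the tool and centred between the jaws. Descending and gripping.

Call:
carry_out(moves=[{"tx": 0, "ty": 0, "tz": 0.15, "twist": 0, "fingers": 0.7}, {"tx": 0, "ty": 0, "tz": 0.15, "twist": 0, "fingers": 0.7}, {"tx": 0, "ty": 0, "tz": 0.1, "twist": 0, "fingers": 0.7}, {"tx": 0, "ty": 0, "tz": 0, "twist": 0, "fingers": 0.7}, {"tx": 0, "ty": 0, "tz": 0, "twist": 0, "fingers": 0.7}])

```text
clock: 5.03
eef_pos: [512.4, 284.6, 63.0]
tool_rot: [3.139, -0.003, 1.264]
force: [-0.4, 0.5, -0.3]
width: 59.6
gripper_force: 0.0
```

Call:
carry_out(moves=[{"tx": 0, "ty": 0, "tz": 0, "twist": 0, "fingers": 0.1}, {"tx": 0, "ty": 0, "tz": 0, "twist": 0, "fingers": 0.1}, {"tx": 0, "ty": 0, "tz": 0, "twist": 0, "fingers": 0.1}, {"tx": 0, "ty": 0, "tz": 0, "twist": 0, "fingers": 0.1}, {"tx": 0, "ty": 0, "tz": 0, "twist": 0, "fingers": 0.1}, {"tx": 0, "ty": 0, "tz": 0, "twist": 0, "fingers": 0.1}])

```text
clock: 5.78
eef_pos: [510.9, 284.2, 62.3]
tool_rot: [3.141, -0.001, 1.264]
force: [-1.8, 0.6, 7.5]
width: 23.2
gripper_force: 60.0
```

Call:
carry_out(moves=[{"tx": 0.008, "ty": 0, "tz": -0.002, "twist": 0, "fingers": 0.1}, {"tx": 0.008, "ty": 0, "tz": -0.002, "twist": 0, "fingers": 0.1}, {"tx": 0.008, "ty": 0, "tz": -0.002, "twist": 0, "fingers": 0.1}, {"tx": 0, "ty": 0, "tz": 0, "twist": 0, "fingers": 0.1}, {"tx": 0, "ty": 0, "tz": 0, "twist": 0, "fingers": 0.1}])

```text
clock: 6.4
eef_pos: [511.4, 285.3, 62.4]
tool_rot: [-3.14, 0.009, 1.262]
force: [-3.1, -7.9, 3.9]
width: 23.0
gripper_force: 59.4
```

```bash
python3 - <<'E'
from cell import eyes,ctrl
from h import *
import cv2
d=eyes.get_image("wrist");s=eyes.get_image("scene")
a=cv2.resize(s["color"][235:315,225:325],(500,400),interpolation=cv2.INTER_CUBIC)
b=d["color"][200:480,170:470]; b=cv2.copyMakeBorder(b,0,120,0,0,cv2.BORDER_CONSTANT)
cv2.imwrite("pics/l1.png",np.hstack([a,b]))
s=ctrl.read_state();print(s["eef_pos"],s["tool_rot"],s["force"],s["torque"],s["width"])
E
```

```text
[511.33078904 285.26182859  62.40351623] [-3.13964742  0.00933624  1.26179436] [-3.13668342 -7.52343607  3.55718082] [-1.42663888  0.61352726 -0.03738223] 23.093750291964774
```

View pics/l1.png

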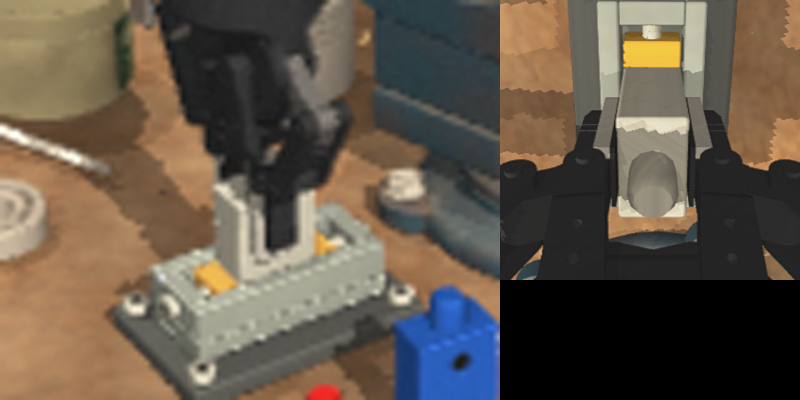

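The block is gripped, and the arm yields like a spring: it moved about 1 mm at 8 N. I'll push further.

Call:
carry_out(moves=[{"tx": 0.012, "ty": 0, "tz": -0.003, "twist": 0, "fingers": 0.1}, {"tx": 0.012, "ty": 0, "tz": -0.003, "twist": 0, "fingers": 0.1}, {"tx": 0, "ty": 0, "tz": 0, "twist": 0, "fingers": 0.1}, {"tx": 0, "ty": 0, "tz": 0, "twist": 0, "fingers": 0.1}])

```text
clock: 7.0
eef_pos: [511.7, 286.1, 62.8]
tool_rot: [-3.137, 0.021, 1.26]
force: [-6.0, -16.3, 2.4]
width: 23.3
gripper_force: 59.3
```

Call:
carry_out(moves=[{"tx": 0.012, "ty": 0, "tz": -0.003, "twist": 0, "fingers": 0.1}, {"tx": 0.012, "ty": 0, "tz": -0.003, "twist": 0, "fingers": 0.1}, {"tx": 0, "ty": 0, "tz": 0, "twist": 0, "fingers": 0.1}, {"tx": 0, "ty": 0, "tz": 0, "twist": 0, "fingers": 0.1}])

```text
clock: 7.5
eef_pos: [512.7, 290.0, 63.6]
tool_rot: [-3.136, 0.027, 1.259]
force: [-5.5, -18.9, 1.6]
width: 23.2
gripper_force: 59.0
```

Call:
carry_out(moves=[{"tx": 0.012, "ty": 0, "tz": -0.003, "twist": 0, "fingers": 0.1}, {"tx": 0.006, "ty": 0, "tz": -0.003, "twist": 0, "fingers": 0.1}, {"tx": 0, "ty": 0, "tz": 0, "twist": 0, "fingers": 0.1}, {"tx": 0, "ty": 0, "tz": 0, "twist": 0, "fingers": 0.1}])

```text
clock: 8.0
eef_pos: [514.0, 294.1, 64.4]
tool_rot: [-3.135, 0.029, 1.259]
force: [-5.0, -20.6, -3.9]
width: 23.0
gripper_force: 59.3
```

```bash
python3 - <<'E'
from cell import eyes,ctrl
from h import *
import cv2
d=eyes.get_image("wrist");s=eyes.get_image("scene")
a=cv2.resize(s["color"][235:315,225:325],(500,400),interpolation=cv2.INTER_CUBIC)
b=d["color"][200:480,170:470]; b=cv2.copyMakeBorder(b,0,120,0,0,cv2.BORDER_CONSTANT)
cv2.imwrite("pics/l2.png",np.hstack([a,b]))
s=ctrl.read_state();print(s["eef_pos"],s["tool_rot"],s["force"],s["torque"],s["width"])
E
```

```text
[514.01444874 294.06920627  64.43938741] [-3.13502244  0.02873645  1.25876963] [ -4.81676259 -20.39643236  -3.84956599] [-4.61659733  1.20992208  0.07565051] 22.845729355471928
```

View pics/l2.png

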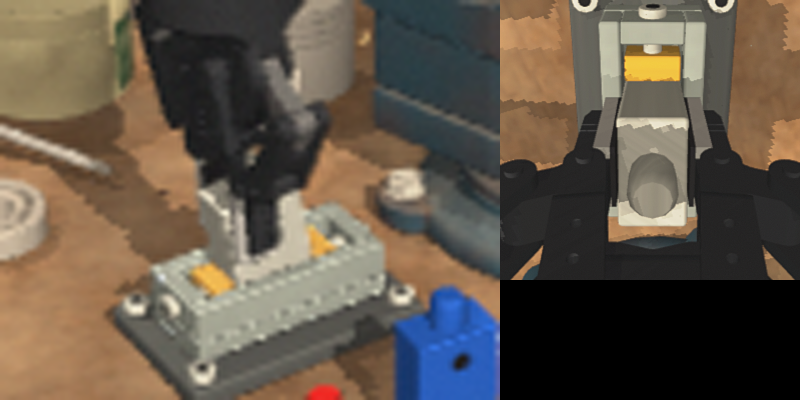

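The block now clearly leans left with its foot still seated: in the scene crop the head has shifted toward the +y end. The head has moved about 10 mm. Now swinging right.

Call:
carry_out(moves=[{"tx": -0.015, "ty": 0, "tz": -0.001, "twist": 0, "fingers": 0.1}, {"tx": -0.015, "ty": 0, "tz": -0.001, "twist": 0, "fingers": 0.1}, {"tx": -0.015, "ty": 0, "tz": -0.001, "twist": 0, "fingers": 0.1}, {"tx": -0.015, "ty": 0, "tz": -0.001, "twist": 0, "fingers": 0.1}, {"tx": -0.015, "ty": 0, "tz": -0.001, "twist": 0, "fingers": 0.1}, {"tx": -0.015, "ty": 0, "tz": -0.001, "twist": 0, "fingers": 0.1}, {"tx": -0.015, "ty": 0, "tz": -0.001, "twist": 0, "fingers": 0.1}, {"tx": -0.015, "ty": 0, "tz": -0.001, "twist": 0, "fingers": 0.1}, {"tx": -0.015, "ty": 0, "tz": -0.001, "twist": 0, "fingers": 0.1}, {"tx": 0, "ty": 0, "tz": 0, "twist": 0, "fingers": 0.1}, {"tx": 0, "ty": 0, "tz": 0, "twist": 0, "fingers": 0.1}])

```text
clock: 9.48
eef_pos: [509.0, 279.6, 73.8]
tool_rot: [3.138, -0.016, 1.268]
force: [1.7, 12.0, -10.5]
width: 23.0
gripper_force: 59.9
```

Call:
carry_out(moves=[{"tx": -0.014, "ty": 0, "tz": 0.01, "twist": 0, "fingers": 0.1}, {"tx": -0.014, "ty": 0, "tz": 0.005, "twist": 0, "fingers": 0.1}, {"tx": 0, "ty": 0, "tz": 0, "twist": 0, "fingers": 0.1}, {"tx": 0, "ty": 0, "tz": 0, "twist": 0, "fingers": 0.1}])

```text
clock: 9.98
eef_pos: [508.9, 278.8, 73.1]
tool_rot: [3.134, -0.029, 1.271]
force: [-0.8, 18.9, 8.4]
width: 22.6
gripper_force: 62.5
```

```bash
python3 - <<'E'
from cell import eyes,ctrl
from h import *
import cv2
d=eyes.get_image("wrist");s=eyes.get_image("scene")
a=cv2.resize(s["color"][235:315,225:325],(500,400),interpolation=cv2.INTER_CUBIC)
b=d["color"][200:480,170:470]; b=cv2.copyMakeBorder(b,0,120,0,0,cv2.BORDER_CONSTANT)
cv2.imwrite("pics/r1.png",np.hstack([a,b]))
s=ctrl.read_state();print(s["eef_pos"],s["tool_rot"],s["force"],s["torque"],s["width"])
E
```

```text
[508.90395747 278.84264594  73.13171254] [ 3.133793   -0.02904412  1.27102602] [-0.8101277  19.00577589  8.0859733 ] [ 4.67845136  0.29071429 -0.08982525] 22.451735277315727
```

View pics/r1.png

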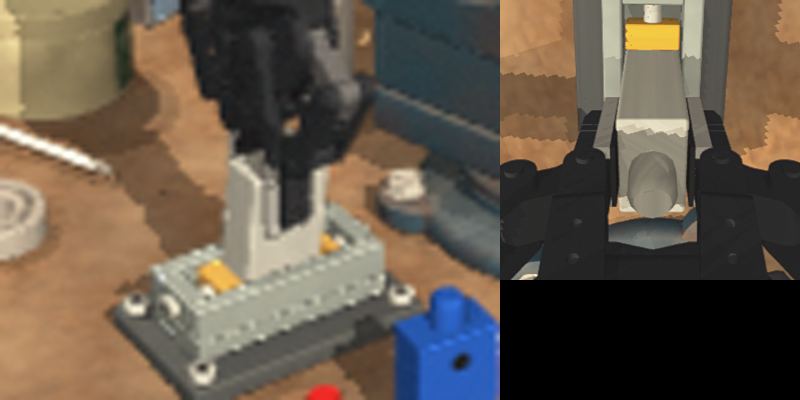

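It has risen about 10 mm and leans slightly right. I'll push further right without lifting.

Call:
carry_out(moves=[{"tx": -0.012, "ty": 0, "tz": 0.002, "twist": 0, "fingers": 0.1}, {"tx": -0.012, "ty": 0, "tz": 0.002, "twist": 0, "fingers": 0.1}, {"tx": 0, "ty": 0, "tz": 0, "twist": 0, "fingers": 0.1}, {"tx": 0, "ty": 0, "tz": 0, "twist": 0, "fingers": 0.1}])

```text
clock: 10.58
eef_pos: [507.9, 273.8, 72.7]
tool_rot: [3.132, -0.033, 1.272]
force: [-0.2, 21.5, 12.1]
width: 23.2
gripper_force: 63.3
```

Call:
carry_out(moves=[{"tx": -0.01, "ty": 0, "tz": 0.003, "twist": 0, "fingers": 0.1}, {"tx": 0, "ty": 0, "tz": 0, "twist": 0, "fingers": 0.1}, {"tx": 0, "ty": 0, "tz": 0, "twist": 0, "fingers": 0.1}])

```text
clock: 10.95
eef_pos: [507.8, 273.5, 72.7]
tool_rot: [3.131, -0.037, 1.273]
force: [-1.0, 24.4, 15.1]
width: 23.3
gripper_force: 63.8
```

```bash
python3 - <<'E'
from cell import eyes,ctrl
from h import *
import cv2
d=eyes.get_image("wrist");s=eyes.get_image("scene")
a=cv2.resize(s["color"][235:315,225:325],(500,400),interpolation=cv2.INTER_CUBIC)
b=d["color"][200:480,170:470]; b=cv2.copyMakeBorder(b,0,120,0,0,cv2.BORDER_CONSTANT)
cv2.imwrite("pics/r2.png",np.hstack([a,b]))
s=ctrl.read_state();print(s["eef_pos"],s["tool_rot"],s["force"],s["torque"],s["width"])
E
```

```text
[507.79692677 273.46252149  72.69186651] [ 3.13063908 -0.03728962  1.27290232] [1.80464737e-02 2.44893852e+01 1.57326122e+01] [ 5.86779177  0.19467679 -0.07857899] 23.33179368498345
```

View pics/r2.png

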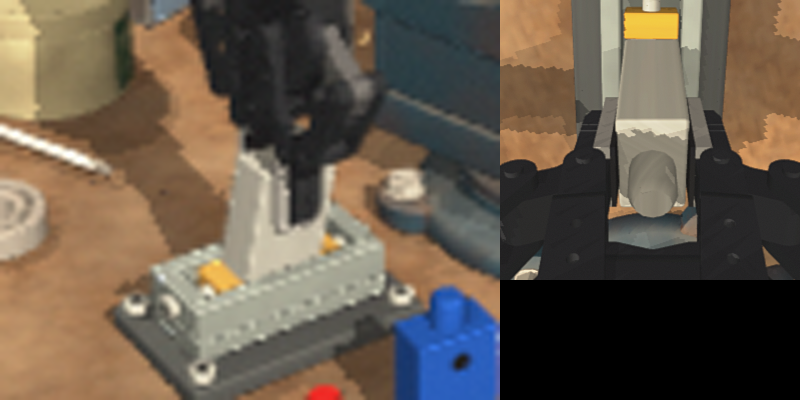

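Call:
carry_out(moves=[{"tx": 0.015, "ty": 0, "tz": 0.002, "twist": 0, "fingers": 0.1}, {"tx": 0.015, "ty": 0, "tz": 0.002, "twist": 0, "fingers": 0.1}, {"tx": 0.015, "ty": 0, "tz": 0.002, "twist": 0, "fingers": 0.1}, {"tx": 0.015, "ty": 0, "tz": 0.002, "twist": 0, "fingers": 0.1}, {"tx": 0.015, "ty": 0, "tz": 0, "twist": 0, "fingers": 0.1}, {"tx": 0.015, "ty": 0, "tz": 0, "twist": 0, "fingers": 0.1}, {"tx": 0.015, "ty": 0, "tz": 0, "twist": 0, "fingers": 0.1}, {"tx": 0, "ty": 0, "tz": 0, "twist": 0, "fingers": 0.1}])

```text
clock: 12.05
eef_pos: [510.2, 279.0, 66.3]
tool_rot: [3.14, 0.007, 1.263]
force: [-7.8, -11.1, 22.5]
width: 23.4
gripper_force: 64.8
```

Call:
carry_out(moves=[{"tx": -0.018, "ty": 0, "tz": 0, "twist": 0, "fingers": 0.1}, {"tx": -0.018, "ty": 0, "tz": 0, "twist": 0, "fingers": 0.1}, {"tx": -0.018, "ty": 0, "tz": 0, "twist": 0, "fingers": 0.1}, {"tx": -0.018, "ty": 0, "tz": 0, "twist": 0, "fingers": 0.1}, {"tx": -0.018, "ty": 0, "tz": 0, "twist": 0, "fingers": 0.1}, {"tx": -0.018, "ty": 0, "tz": 0, "twist": 0, "fingers": 0.1}, {"tx": 0, "ty": 0, "tz": 0, "twist": 0, "fingers": 0.1}, {"tx": 0, "ty": 0, "tz": 0, "twist": 0, "fingers": 0.1}])

```text
clock: 13.05
eef_pos: [506.5, 268.2, 68.3]
tool_rot: [3.133, -0.03, 1.271]
force: [1.9, 20.2, 5.8]
width: 22.8
gripper_force: 62.3
```

Head is about 16 mm to the right and low, so that is a clear right lean. Now swinging back upright while raising a little.

Call:
carry_out(moves=[{"tx": 0.018, "ty": 0, "tz": -0.002, "twist": 0, "fingers": 0.1}, {"tx": 0.018, "ty": 0, "tz": -0.002, "twist": 0, "fingers": 0.1}, {"tx": 0.018, "ty": 0, "tz": -0.002, "twist": 0, "fingers": 0.1}, {"tx": 0.018, "ty": 0, "tz": -0.002, "twist": 0, "fingers": 0.1}, {"tx": 0.018, "ty": 0, "tz": -0.002, "twist": 0, "fingers": 0.1}, {"tx": 0.018, "ty": 0, "tz": -0.002, "twist": 0, "fingers": 0.1}, {"tx": 0.018, "ty": 0, "tz": -0.002, "twist": 0, "fingers": 0.1}, {"tx": 0.018, "ty": 0, "tz": -0.002, "twist": 0, "fingers": 0.1}, {"tx": 0, "ty": 0, "tz": 0, "twist": 0, "fingers": 0.1}, {"tx": 0, "ty": 0, "tz": 0, "twist": 0, "fingers": 0.1}])

```text
clock: 14.3
eef_pos: [511.8, 284.2, 68.1]
tool_rot: [-3.14, 0.017, 1.261]
force: [-5.3, -15.4, 6.4]
width: 23.0
gripper_force: 63.9
```

Call:
carry_out(moves=[{"tx": -0.02, "ty": 0, "tz": -0.01, "twist": 0, "fingers": 0.1}, {"tx": -0.014, "ty": 0, "tz": -0.02, "twist": 0, "fingers": 0.1}, {"tx": 0, "ty": 0, "tz": -0.02, "twist": 0, "fingers": 0.1}, {"tx": 0, "ty": 0, "tz": -0.02, "twist": 0, "fingers": 0.1}, {"tx": 0, "ty": 0, "tz": -0.02, "twist": 0, "fingers": 0.1}, {"tx": 0, "ty": 0, "tz": -0.02, "twist": 0, "fingers": 0.1}, {"tx": 0, "ty": 0, "tz": -0.02, "twist": 0, "fingers": 0.1}, {"tx": 0, "ty": 0, "tz": 0, "twist": 0, "fingers": 0.1}, {"tx": 0, "ty": 0, "tz": 0, "twist": 0, "fingers": 0.1}, {"tx": 0, "ty": 0, "tz": 0, "twist": 0, "fingers": 0.1}])

```text
clock: 15.55
eef_pos: [510.7, 283.4, 105.2]
tool_rot: [-3.141, 0.001, 1.264]
force: [-0.1, 0.5, -2.9]
width: 23.2
gripper_force: 63.6
```

```bash
python3 - <<'E'
from cell import eyes,ctrl
from h import *
import cv2
d=eyes.get_image("wrist");s=eyes.get_image("scene")
a=cv2.resize(s["color"][225:305,225:325],(500,400),interpolation=cv2.INTER_CUBIC)
b=d["color"][200:480,170:470]; b=cv2.copyMakeBorder(b,0,120,0,0,cv2.BORDER_CONSTANT)
cv2.imwrite("pics/u1.png",np.hstack([a,b]))
s=ctrl.read_state();print(s["eef_pos"],s["tool_rot"],s["force"],s["torque"],s["width"],s["clock"])
E
```

```text
[510.75495378 283.38674238 105.22257125] [-3.14119103e+00  4.35196871e-04  1.26407606e+00] [ 0.19650703  0.5604073  -3.11149771] [ 0.0069559  -0.01034959  0.00952984] 22.829077049906438 15.65
```

View pics/u1.png

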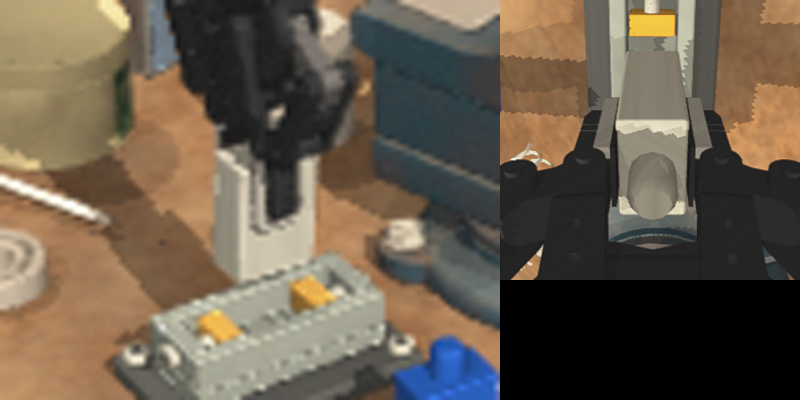

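The block hangs free and upright over the empty trough: foot at about 65 mm, 3 N of weight on the wrist, both brass pads visible. Handing in.

```bash
python3 -c "
from cell import job
print(job.finish_job())"
```

```text
the job is handed in; nothing more can be done
None
```

I rocked the block left, then right, and drew it out of its holder. I handed the job in after about 16 s with the block held upright, about 25 mm above the holder's top and touching only the gripper; the hand-in returned no verdict.

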